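# Lock the sleeve of the bench air coupler

### The arm

A 7-joint arm with a two-finger parallel gripper is mounted at the origin on a cart in front of the work surface, level with it; the furniture and walls round the work are solid. World frame = base frame: x ahead of the robot, y to its left, z up, the work surface at z = 0. Lengths are in m, angles in rad, forces in N, time in s.
With the tool pointing down it reaches from about 0.425 to 0.975 m from the base axis. Payload 16.7 kg.
Tool frame: the origin (TCP) lies midway between the tips of the shut fingers; the grasp point (between the pads) lies 19 mm behind it (robot.grip_point_offset is the distance from the TCP to the grasp point, in m); z points along the fingers, y is the line along which they close (so a half turn about z gives the same grasp; the last joint's range is limited). The gripper opens to 85 mm and grips with 20 to 120 N. Pads are 22 mm wide; open, the fingers measure 114 mm over their backs; the gripper's body (76 mm by 85 mm) begins 54 mm behind the grasp point. The pads swing forward as they close: fully open they stand 13 mm farther back than shut.
Start: joints at [1.022, 0.426, 0.074, 1.606, -0.034, 1.111, -0.067], TCP at [0.262, -0.622, 0.231] pointing down, gripper open.
Joint ranges: [-2.85, 2.85], [-0.5, 2.14], [-1.23, 1.37], [0.21, 2.46], [-1.02, 4.16], [0.16, 2.05], [-2.73, 2.73]. Speed limits (rad/s): [1.89, 1.89, 2.39, 2.39, 3.01, 3.01, 3.01].

### API

Orientations are given as a unit quaternion [x, y, z, w].
In Python, from cell import robot gives the robot as it stands. The module is installed in compiled form; this text tells all that it offers.
- The arm moves only by the shell command python3 -m handwheel 'ROWS'. ROWS is JSON, a list of rows, each a list of 3 entries, a list of its own where there are three numbers: the shift along the tool's x, y, z in cm, then the turn, a rotation vector about the tool's x, y, z in rad, then the opening, from -1 (shut) to 1 (fully open). A call has 1 to 5 rows; each row shifts and turns the commanded pose from where the row before left it, along the tool's axes as they then stand; what a row does not reach is not made up. A row lasts 1/10 s, in which the tool goes at most 50 mm and 8.59 degrees, less where a joint would pass 70% of its speed; a pose out of reach is approached as far as the arm can. A call is refused whole if a number of a shift passes 5 or a number of a turn 0.15, either way. A call with a gripper value outside its range is refused whole. The fingers move at their own pace and stop on an object; the grip force is fixed at half the most. Time passes only in rows, so rows that do not move let the fingers close. It gives the time, the measured TCP pose, the force, the opening and the grip force at its end, in the units of the state.
- robot.observe(): the state, without advancing time (a new reading comes with each control period).
- robot.capture(name): name is "side" or "top"; returns the picture (420x560x3 uint8, red, green, blue); there is no depth.
- robot.camera_info(name): a dict with "camera_matrix" (3x3 intrinsics, pixels), "world_to_cam" (4x4, takes a point from world to camera coordinates). Camera axes: x right, y up, looking along -z (the intrinsics and any distortion apply to the point x, -y, -z); pixel columns grow to the right and rows downward; lengths in m; the calibration is good to about 2 mm. A picture is of the moment at which its call begins. camera_info takes no time and is no camera call.
- robot.job_done(): hands the job in; it is judged then, once.
Trained networks look in the newest picture that a camera, given by its name, has taken for a name from the list of things; names that differ only in an ending like _2 or _b are one class to them, and where a whole thing is asked for, a point or a joint stands for the part that bears it (a point fixed in the world has none). Each returns a list of dicts, best first, with "conf" (0 to 1); they miss things now and then, are a little off and sometimes report something else, mostly with a low value. They report only what shows in the picture. A call takes as long as a camera call.
- robot.recognise(camera, target): "extent" ([centre column, centre row, width, height] as shares, 0 to 1, of the picture: columns of its width, rows of its height, round what is visible of it).
The state is a dict: "time": time; "joints": joint angles; "qd": joint speeds; "effort": joint torques, N m; "tcp_pos": TCP position; "orientation": TCP orientation; "wrist_force": force on the tool from outside, world axes, zero at the start; "ft_torque": the same for the moment, N m; "gripper_width": finger opening in m; "finger_force": force on a finger pad.
Only numpy, scipy, OpenCV 4.12 (cv2) and the standard library are available. Lean on these libraries where they do the work, as an engineer would, in place of code of your own. Each camera call takes 0.05 s, during which the arm holds its last target. There are 200 camera calls.

### The job

A nozzle has been pushed into one of the two bench air couplers, but its spring sleeve is not locked yet. Pull that sleeve up, turn it clockwise (seen from above) to the second notch and let it drop fully home there; leave the sleeve of the empty coupler alone.

Things in the scene. Friction and masses are not known exactly. Their poses are not given: they have to be found in the camera images.
- coupler: The coupler with the nozzle: fixed pedestal on a grey 80 x 80 x 8 mm foot plate; origin under the plate's centre on the bench, z along the coupler's axis. A tapered nozzle (19 mm at its foot) stands on the axis to 108 mm above the bench and stays still. Crown: a ring 60 mm wide, top at 47 mm, with two notches: one at the pedestal's -x, one 69 degrees clockwise of it seen from above.
- collar_lift_grip (a point): Point on that coupler's axis, 71 mm above the bench with the sleeve down; moves with the sleeve: a round knurled steel collar, 44 mm in diameter, from 38 to 84 mm above the bench. Grip it round its upper part from above at any yaw, fingertips no lower than 55 mm above the bench (the crown is below). Its lug, 8 mm wide at its lower rim, points to this frame's -x and sits in a notch.
- collar_lift (a joint): Lift in m of the nozzle coupler's sleeve: 0 = down, 0.024 = upper stop. A spring pulls it down with 4 N at 0 and about 7 N at 0.016. Above 0.011 its lug is clear of the crown; 0.016 is a good height for turning. Let go over a notch it drops home by itself; over the wall between the notches it stays up.
- collar_turn (a joint): Turn in rad of that sleeve, growing clockwise seen from above: 0 = middle of the first notch (unlocked; it starts within 0.12 of it), 1.2 = middle of the second (locked). Stops at -0.17 and 1.37. The lug has 0.17 rad of play either side of a notch's middle. It turns easily once lifted and cannot leave a notch while down.
- spare_coupler: The empty coupler: same fixed pedestal, crown and sleeve, but no nozzle: a dark open bore shows in its sleeve and nothing stands above 84 mm. Origin as for the other. Either coupler may stand on the left or the right bench.
- spare_lift (a joint): Lift in m of the empty coupler's sleeve, 0 = down. To be left alone. Solid surroundings to keep clear of: an upright panel between the two benches (y about 0.08, x from about 0.45 on); shelves overhead from x = 0.61 on, z above 0.64; the tall hot-air handpiece near x 0.5, y -0.38. Swing the arm close to its base, then reach out low.

How it is judged:
By the outcome, as a careful person would: the job done as asked, in the order asked, and still so for the second after the job is handed in, with the robot touching nothing.
It also fails if it takes over 32 s, if anything falls off the work surface, if the arm or the gripper's body presses on something with over 40 N, if the wrist force passes 120 N, or if a joint passes its speed limit or range.

## Working session

There is one attempt and no reset: what is moved stays moved. The work goes in short steps, Python scripts to look and compute and a shell command to move; the robot and the scene stay as the last step left them, time stands still between calls to the robot, and variables do not carry over. Pictures are saved under pics/ and viewed, at most 10 in all, crops included, and the job is handed in when it is done.

```bash
mkdir -p pics
python3 - <<'E'
from cell import robot
import cv2
s=robot.observe(); print({k:s[k] for k in('time','tcp_pos','orientation','gripper_width')})
for c in('top','side'):
    im=robot.capture(c); cv2.imwrite(f'pics/{c}0.png',im[:,:,::-1])
    i=robot.camera_info(c); print(i)
    for t in('coupler','spare_coupler','collar_lift'): print(c,t,robot.recognise(c,t))
E
```

```text
{'time': 0.0, 'tcp_pos': array([ 0.26193218, -0.62165769,  0.23062656]), 'orientation': array([ 9.80190048e-01,  1.98058207e-01, -1.63775793e-04, -6.24317782e-04]), 'gripper_width': 0.08549672977262229}
{'camera_matrix': array([[523.93606433,   0.        , 287.65160683],
       [  0.        , 523.93606433, 209.7017318 ],
       [  0.        ,   0.        ,   1.        ]]), 'world_to_cam': array([[ 1.50821303e-03, -9.99989735e-01, -4.27266671e-03,
         4.07339419e-02],
       [ 9.91076542e-01,  9.25256978e-04,  1.33290778e-01,
        -5.12253879e-01],
       [-1.33285457e-01, -4.43557064e-03,  9.91067764e-01,
        -9.51849511e-01],
       [ 0.00000000e+00,  0.00000000e+00,  0.00000000e+00,
         1.00000000e+00]])}
top coupler [{'extent': [0.2831, 0.4954, 0.0777, 0.1207], 'conf': 0.66}]
top spare_coupler [{'extent': [0.684, 0.4779, 0.097, 0.1329], 'conf': 0.81}]
top collar_lift [{'extent': [0.276, 0.4946, 0.0502, 0.0779], 'conf': 0.86}]
{'camera_matrix': array([[402.55283051,   0.        , 278.42381935],
       [  0.        , 402.55283051, 205.21670139],
       [  0.        ,   0.        ,   1.        ]]), 'world_to_cam': array([[-0.86234195, -0.50632343,  0.00171588,  0.44840466],
       [ 0.32581666, -0.55231244,  0.76732944, -0.2043884 ],
       [-0.38756918,  0.66225943,  0.64125079, -0.73341068],
       [ 0.        ,  0.        ,  0.        ,  1.        ]])}
side coupler [{'extent': [0.3609, 0.7249, 0.1118, 0.1526], 'conf': 0.75}, {'extent': [0.5457, 0.3915, 0.0457, 0.0598], 'conf': 0.65}]
side spare_coupler [{'extent': [0.3531, 0.7046, 0.0655, 0.0812], 'conf': 0.67}]
side collar_lift [{'extent': [0.3553, 0.6995, 0.0516, 0.0786], 'conf': 0.74}]
```

View pics/top0.png

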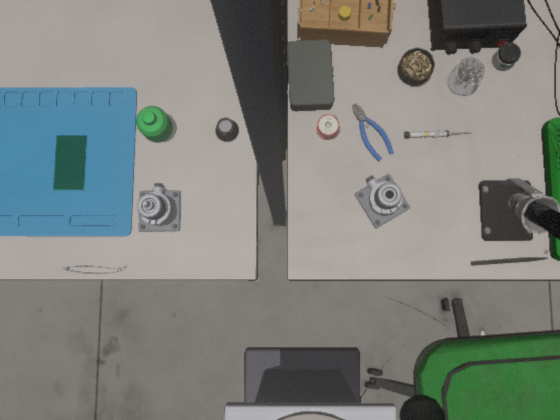

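View pics/side0.png

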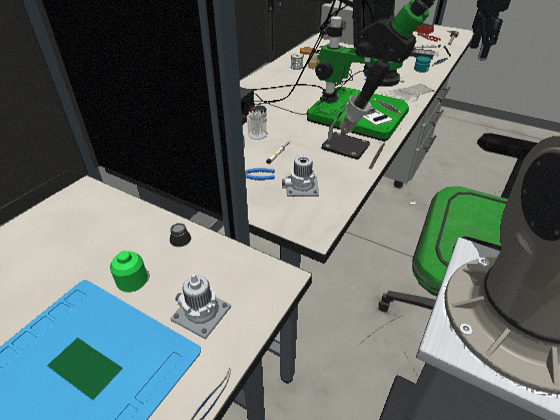

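The nozzle coupler is on the left bench: top (155,207), side (197,295). The empty one, with its dark bore, is on the right: top (388,197). I'll zoom in on the left one.

```bash
cat > h.py <<'E'
import numpy as np
def ray(i,u,v,z):
    K=i['camera_matrix'];T=i['world_to_cam'];R=T[:3,:3];o=-R.T@T[:3,3]
    d=np.linalg.inv(K)@[u,v,1]; d=R.T@[d[0],-d[1],-d[2]]
    return o+d*(z-o[2])/d[2]
def proj(i,p):
    q=i['world_to_cam']@np.r_[p,1]; k=i['camera_matrix']@[q[0],-q[1],-q[2]]
    return k[:2]/k[2]
E
python3 - <<'E'
import cv2,numpy as np
a=cv2.imread('pics/top0.png')[175:240,125:190]; b=cv2.imread('pics/side0.png')[265:345,160:240]
cv2.imwrite('pics/c0.png',np.hstack([cv2.resize(a,(390,390),interpolation=2),cv2.resize(b,(390,390),interpolation=2)]))
E
```

```text
(no output)
```

View pics/c0.png

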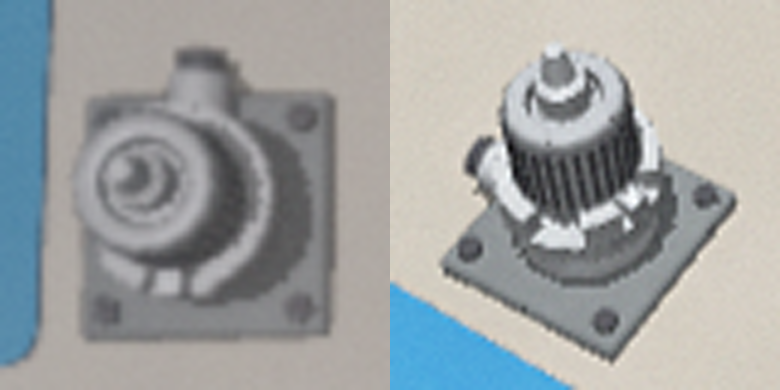

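The crop shows, in top-image pixels, the collar's top centre at (149.7,205), the nozzle tip near (146,205), and the lug at the bottom (152,222), facing the robot. The foot plate is nearly square to the world.

Run:
```python
from cell import robot
from h import *
t=robot.camera_info('top'); s=robot.camera_info('side')
T=lambda x,y:(125+x/6-.4,175+y/6-.4)
S=lambda x,y:(160+(x-390)/4.875-.4,265+y/4.875-.4)
C=[ray(t,*T(*c),.008) for c in[(87,93),(335,93),(330,340),(82,340)]]
print('plate',np.mean(C,0),[np.linalg.norm(C[i]-C[i-1]) for i in range(4)], (C[0]-C[3]))
print('collar',ray(t,*T(148,180),.084),'noz',ray(t,*T(124,180),.108))
print('side collar',ray(s,*S(569,93),.084),'noz',ray(s,*S(557,48),.108))
C=[ray(s,*S(*c),.008) for c in[(445,267),(613,360),(737,195)]];print('plate s',(C[0]+C[2])/2, C)
print('lug dir', ray(t,*T(168,282),.047))
print('spare', ray(t,390,195,.084))
```

```text
plate [0.51381579 0.28971295 0.008     ] [np.float64(0.08037174931229438), np.float64(0.08047852227138448), np.float64(0.08033326870488433), np.float64(0.07963206284072437)] [0.08035669 0.00155583 0.        ]
collar [0.5145194  0.28902528 0.084     ] noz [0.51105297 0.28949322 0.108     ]
side collar [0.51175622 0.29045267 0.084     ] noz [0.51257606 0.29101003 0.108     ]
plate s [0.51038436 0.29320287 0.008     ] [array([0.54721674, 0.33333316, 0.008     ]), array([0.47028463, 0.33225529, 0.008     ]), array([0.47355199, 0.25307259, 0.008     ])]
lug dir [0.48800941 0.2917172  0.047     ]
spare [ 0.53228498 -0.14223611  0.084     ]
```

The axis is at about (0.513, 0.290), and both cameras agree to within 3 mm. Tool y points radially outward and tool x tangentially to the left. First I retract and rise.

```bash
python3 -m handwheel '[[[0,-4.5,-2],[0,0,0],1],[[0,-4.5,-2],[0,0,0],1],[[0,-4.5,-2],[0,0,0],1],[[0,-4.5,-2],[0,0,0],1],[[0,-4.5,-2],[0,0,0],1]]'; python3 -c "
from cell import robot
from h import *
print(robot.observe()['joints']); t=robot.camera_info('top')
print(ray(t,278,224,0))"
```

```text
time: 0.9
tcp_pos: [0.1739, -0.413, 0.3319]
orientation: [0.98, 0.198, -0.0, 0.0]
wrist_force: [0.7, 0.4, 1.1]
gripper_width: 0.0856
finger_force: 0.0
[ 0.98128628 -0.0406398   0.04553473  1.95547811  0.00204846  1.22660657
 -0.14598818]
[0.48879864 0.06021119 0.        ]
```

```bash
python3 -m handwheel '[[[0,-4,-2],[0,0,0],1],[[2,-3,-1],[0,0,-0.05],1],[[4,-0.3,0],[0,0,-0.12],1],[[4.5,0,0],[0,0,-0.12],1],[[4.5,0,0],[0,0,-0.12],1]]'; python3 -c "
from cell import robot
print(robot.observe()['joints'])"
```

```text
time: 1.4
tcp_pos: [0.2745, -0.2685, 0.3618]
orientation: [0.919, 0.395, 0.0, 0.001]
wrist_force: [0.6, -1.3, -0.9]
gripper_width: 0.0855
finger_force: 0.0
[ 0.79824185 -0.16815446 -0.16343165  2.00390386 -0.02819841  1.30223576
 -0.11352454]
```

```bash
python3 -m handwheel '[[[4.5,0,0],[0,0,-0.12],1],[[4.5,0,0],[0,0,-0.12],1],[[4.5,0,0],[0,0,-0.12],1],[[4.5,0,0],[0,0,-0.12],1],[[4.5,0,0],[0,0,-0.12],1]]'; python3 -c "
from cell import robot
print(robot.observe()['joints'])"
```

```text
time: 1.9
tcp_pos: [0.3846, -0.0755, 0.3614]
orientation: [0.76, 0.649, 0.0, 0.0]
wrist_force: [1.1, -1.0, 0.4]
gripper_width: 0.0851
finger_force: 0.0
[ 0.53939978 -0.14559226 -0.4411016   1.97773591 -0.06448438  1.29578943
 -0.03720131]
```

```bash
python3 -m handwheel '[[[4.5,-0.5,0],[0,0,-0.12],1],[[4.5,-0.4,0],[0,0,-0.12],1],[[4.5,0,0],[0,0,-0.12],1],[[4.5,0,0],[0,0,-0.12],1],[[4.5,0,0],[0,0,-0.12],1]]'; python3 -c "
from cell import robot
print(robot.observe()['joints'])"
```

```text
time: 2.4
tcp_pos: [0.3572, 0.1467, 0.3615]
orientation: [0.535, 0.845, 0.0, 0.0]
wrist_force: [1.0, 0.0, 0.2]
gripper_width: 0.0853
finger_force: 0.0
[ 0.28668672 -0.16869344 -0.71346197  1.97440244 -0.11432785  1.29634808
  0.05428595]
```

```bash
python3 -m handwheel '[[[1.2,3.8,2.5],[0,0,0],1],[[1.2,3.8,2.5],[0,0,0],1],[[1.2,3.8,2.8],[0,0,0],1],[[1.2,3.8,2.8],[0,0,0],1],[[1.2,3.8,2.8],[0,0,0],1]]';python3 -m handwheel '[[[0.3,1.2,4],[0,0,0],1],[[0,0,2],[0,0,0],1],[[0,0,0],[0,0,0],1],[[0,0,0],[0,0,0],1]]'
python3 - <<'E'
from cell import robot
from h import *
import cv2
s=robot.observe();print(s['joints'],s['tcp_pos'],s['wrist_force'])
o=[]
for c in('top','side'):
    im=robot.capture(c)[:,:,::-1]
    p=proj(robot.camera_info(c),[.513,.29,.09]); print(c,p)
    u,v=int(p[0]),int(p[1]);o.append(cv2.resize(im[max(0,v-65):v+65,u-65:u+65],(390,390)))
cv2.imwrite('pics/c1.png',np.hstack(o))
E
```

```text
time: 2.9
tcp_pos: [0.5057, 0.2808, 0.2258]
orientation: [0.537, 0.844, 0.0, -0.0]
wrist_force: [1.5, -0.7, 1.3]
gripper_width: 0.0855
finger_force: 0.0
time: 3.3
tcp_pos: [0.514, 0.2877, 0.168]
orientation: [0.537, 0.844, 0.0, -0.0]
wrist_force: [0.7, 0.9, 1.0]
gripper_width: 0.0853
finger_force: 0.0
[-0.00404763  0.46133136 -0.78983805  1.82702817  0.38188025  1.01199816
 -0.5104199 ] [0.51397611 0.28767729 0.16802298] [0.69137187 0.93354798 0.97862792]
top [147.79115996 204.96267899]
side [195.45773491 280.92720755]
```

View pics/c1.png

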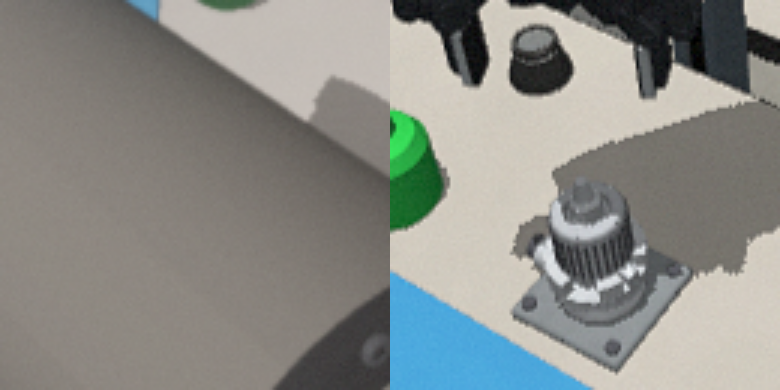

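The side view shows open finger tips at image px about (179,243) and (239,247), straddling the nozzle at (195,277). I'll check that midpoint against the projection.

Run:
```python
from cell import robot
from h import *
s=robot.camera_info('side')
u0,v0=195-65,280-65
for x,y in((478,82),(640,95)): pass
a=np.array([u0+(468-390)/3,v0+82/3]);b=np.array([u0+(648-390)/3,v0+93/3])
print(a,b,(a+b)/2)
p=np.array([.514,.2877,.181]); d=np.array([.904,.427,0])*.043
for q in(p-d,p,p+d): print(proj(s,q))
```

```text
[156.         242.33333333] [216. 246.] [186.         244.16666667]
[215.51318817 243.62739915]
[188.27213304 241.82600511]
[161.28280201 240.04125705]
```

```bash
python3 -m handwheel '[[[0.2,0,4],[0,0,0],1],[[0,0,4],[0,0,0],1],[[0,0,2],[0,0,0],1],[[0,0,1.2],[0,0,0],1],[[0,0,0],[0,0,0],1]]';python3 -m handwheel '[[[0,0,0],[0,0,0],-1],[[0,0,0],[0,0,0],-1],[[0,0,0],[0,0,0],-1],[[0,0,0],[0,0,0],-1],[[0,0,0],[0,0,0],-1]]'
```

```text
time: 3.9
tcp_pos: [0.5133, 0.2892, 0.0555]
orientation: [0.537, 0.844, -0.0, 0.0]
wrist_force: [0.9, -0.4, 0.9]
gripper_width: 0.0856
finger_force: 0.0
time: 4.4
tcp_pos: [0.5144, 0.2899, 0.057]
orientation: [0.537, 0.844, 0.001, 0.001]
wrist_force: [0.8, -2.1, 12.4]
gripper_width: 0.0393
finger_force: 58.8
```

```bash
python3 -m handwheel '[[[0,0,-0.4],[0,0,0],-1],[[0,0,-0.4],[0,0,0],-1],[[0,0,-0.4],[0,0,0],-1],[[0,0,-0.4],[0,0,0],-1],[[0,0,0],[0,0,0],-1]]';  python3 - <<'E'
from cell import robot
from h import *
import cv2
im=robot.capture('side')[:,:,::-1]; cv2.imwrite('pics/c2.png',cv2.resize(im[225:345,140:260],(600,600),interpolation=2))
print(robot.observe()['ft_torque'])
E
```

```text
time: 4.9
tcp_pos: [0.5143, 0.2898, 0.0723]
orientation: [0.537, 0.844, 0.001, 0.001]
wrist_force: [7.3, 4.3, -7.4]
gripper_width: 0.0392
finger_force: 61.4
[ 0.85628413 -1.66117722 -0.00294772]
```

View pics/c2.png

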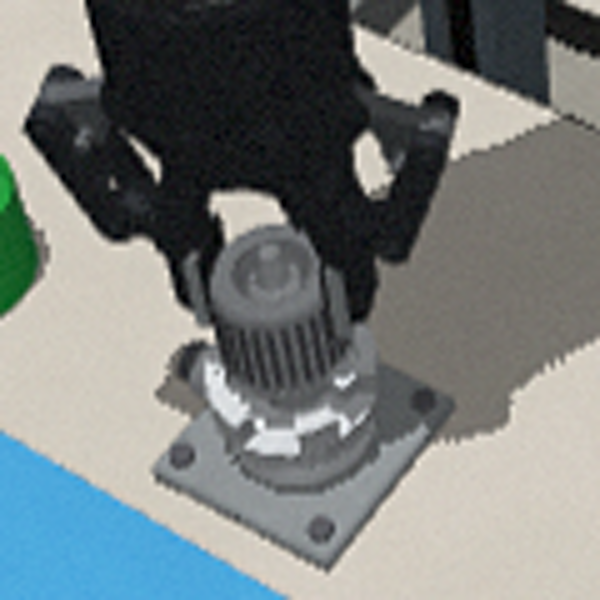

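The sleeve is lifted: the lug is out of the notch and the wrist force of −7 N matches the spring. Now I turn it clockwise, which is + about tool z.

```bash
python3 -m handwheel '[[[0,0,0],[0,0,0.1],-1],[[0,0,0],[0,0,0.12],-1],[[0,0,0],[0,0,0.12],-1],[[0,0,0],[0,0,0.12],-1],[[0,0,0],[0,0,0.12],-1]]';python3 -m handwheel '[[[0,0,0],[0,0,0.12],-1],[[0,0,0],[0,0,0.12],-1],[[0,0,0],[0,0,0.12],-1],[[0,0,0],[0,0,0.12],-1],[[0,0,0],[0,0,0.1],-1]]';python3 -m handwheel '[[[0,0,0],[0,0,0],-1],[[0,0,0],[0,0,0],-1]]';  python3 - <<'E'
from cell import robot
from h import *
import cv2
im=robot.capture('side')[:,:,::-1]; cv2.imwrite('pics/c3.png',cv2.resize(im[225:345,140:260],(600,600),interpolation=2))
s=robot.observe();print(s['ft_torque'],s['joints'])
from scipy.spatial.transform import Rotation as R
print((R.from_quat([.537,.844,.001,.001]).inv()*R.from_quat(s['orientation'])).as_rotvec())
E
```

```text
time: 5.45
tcp_pos: [0.5138, 0.2897, 0.0717]
orientation: [0.757, 0.653, 0.001, -0.0]
wrist_force: [3.0, 3.8, -8.2]
gripper_width: 0.0393
finger_force: 61.5
time: 5.95
tcp_pos: [0.5131, 0.2899, 0.0716]
orientation: [0.912, 0.41, 0.0, -0.0]
wrist_force: [2.3, 4.6, -7.7]
gripper_width: 0.0394
finger_force: 61.6
time: 6.15
tcp_pos: [0.5131, 0.2899, 0.0715]
orientation: [0.911, 0.413, 0.0, -0.0]
wrist_force: [2.1, 5.0, -8.2]
gripper_width: 0.039
finger_force: 61.5
[ 1.01859586 -0.52177723 -0.00347176] [-0.26962337  0.51445226 -0.45111392  1.90675244  0.30691358  0.78746968
 -1.60693318]
[ 2.63377299e-03 -1.70574516e-04  1.15584621e+00]
```

View pics/c3.png

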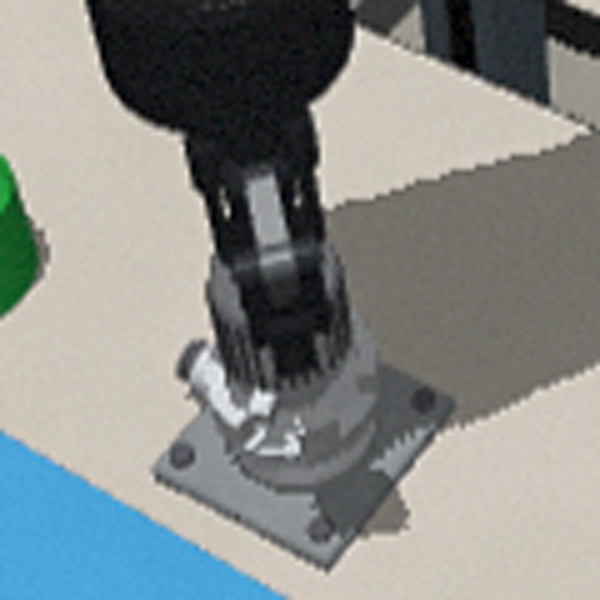

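The turn measured 1.156 rad and the lug at about (262,403) in the crop sits over the second notch. I'll lower it gripped to feel that it enters before letting go.

```bash
python3 -m handwheel '[[[0,0,0.4],[0,0,0],-1],[[0,0,0.4],[0,0,0],-1],[[0,0,0.3],[0,0,0],-1],[[0,0,0],[0,0,0],-1]]'
```

```text
time: 6.6
tcp_pos: [0.5131, 0.2899, 0.06]
orientation: [0.911, 0.413, 0.0, -0.0]
wrist_force: [2.0, 5.5, -5.4]
gripper_width: 0.0392
finger_force: 61.8
```

The force stays at spring level with lift at about 3 mm, so the lug is in the notch. Release and withdraw.

```bash
python3 -m handwheel '[[[0,0,0],[0,0,0],1],[[0,0,0],[0,0,0],1],[[0,0,0],[0,0,0],1],[[0,0,0],[0,0,0],1],[[0,0,0],[0,0,0],1]]'; python3 -m handwheel '[[[0,0,-1],[0,0,0],1],[[0,0,-3],[0,0,0],1],[[0,0,-4],[0,0,0],1],[[0,0,-4],[0,0,0],1],[[0,0,0],[0,0,0],1]]';  python3 - <<'E'
from cell import robot
import cv2
im=robot.capture('side')[:,:,::-1]; cv2.imwrite('pics/c4.png',cv2.resize(im[225:345,140:260],(600,600),interpolation=2))
E
```

```text
time: 7.1
tcp_pos: [0.5132, 0.2892, 0.0604]
orientation: [0.911, 0.412, 0.0, 0.0]
wrist_force: [-1.0, -0.4, 0.9]
gripper_width: 0.0855
finger_force: 0.0
time: 7.6
tcp_pos: [0.5152, 0.2911, 0.1865]
orientation: [0.911, 0.412, 0.004, -0.0]
wrist_force: [-0.0, 0.3, -1.0]
gripper_width: 0.0855
finger_force: 0.0
```

View pics/c4.png

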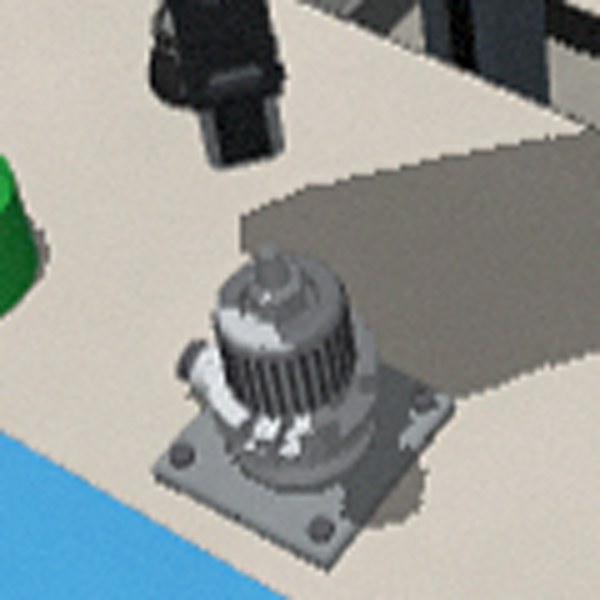

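The sleeve's top rim (crop 215–355, 290) and the nozzle tip (270,248) stand exactly where they were before the lift. So the sleeve is fully down, with its lug in the second notch and the gripper clear.

```bash
python3 -c "
from cell import robot
print(robot.job_done())"
```

```text
the job is handed in; nothing more can be done
None
```

The nozzle coupler's sleeve was lifted, turned clockwise by a measured 1.156 rad and dropped fully home in the second notch, and the job is handed in at about 7.6 s on the robot's clock; the empty coupler was never approached.

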